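# Tip the cartons, find the stamped one, push it to the dispatch line

### The arm

A 6-joint arm with a two-finger parallel gripper is mounted at the origin on the work surface. World frame = base frame: x ahead of the robot, y to its left, z up, the work surface at z = 0. Lengths are in mm, angles in rad, forces in N, time in s.
With the tool pointing down it reaches from about 275 to 750 mm from the base axis. Payload 10.2 kg.
Tool frame: the origin (TCP) lies midway between the tips of the shut fingers; the grasp point (between the pads) lies 19 mm behind it; z points along the fingers, y is the line along which they close (so a half turn about z gives the same grasp; the last joint's range is limited). The gripper opens to 85 mm and grips with 20 to 120 N. Pads are 22 mm wide; open, the fingers measure 114 mm over their backs; the gripper's body (76 mm by 85 mm) begins 54 mm behind the grasp point. The pads swing forward as they close: fully open they stand 13 mm farther back than shut.
Start: joints at [-1.43, 0.313, 1.498, -0, 1.331, -0.223], TCP at [186.797, -490.65, 231.294] pointing down, gripper open.
Joint ranges: [-2.94, 2.94], [-0.97, 2.17], [0.19, 2.56], [-1.23, 4.37], [0.02, 3.11], [-2.88, 2.88]. Speed limits (rad/s): [2.39, 2.39, 3.01, 3.14, 3.14, 3.14].

### API

Orientations are given as a unit quaternion [w, x, y, z].
In Python, from rig import ctrl gives the robot as it stands.
- The arm moves only by the tool send_rows, never from a script. Its argument "targets" is a list of rows, each an object with "offset": the shift along the world's x, y, z in cm, a list of three; "spin": the turn about the world's z in rad. A call has 1 to 8 rows; each row is the pose to reach, as a shift and turn from the pose commanded when the call began; what a row does not reach only later rows make up. A row lasts 1/12 s, in which the tool goes at most 41.7 mm and 7.16 degrees, less where a joint would pass 70% of its speed; a pose out of reach is approached as far as the arm can. A call with a gripper value outside its range is refused whole. "grip" is the opening, from 0 (shut) to 1 (fully open), set as the call begins (left out, the last holds). The fingers move at their own pace and stop on an object; "squeeze" is the grip in N (left out, the last holds). Time passes only in rows, so rows that repeat a pose let the fingers close. It gives the time, the measured TCP pose, the force, the opening and the grip force at its end, in the units of the state.
- ctrl.sense(): the state, without advancing time (a new reading comes with each control period).
- ctrl.capture(name): name is "scene" or "side" or "wrist"; returns (picture, depth): 384x512x3 uint8, red, green, blue; 384x512 float32, mm along the optical axis (not along the pixel's ray), 0 where there is no reading.
- ctrl.calibration(name): a dict with "fx", "fy", "cx", "cy" (pixels), "view" (4x4, takes a point from world to camera coordinates); the wrist camera has in their place "mount" (4x4, takes a point from camera to tool coordinates, whose origin is the TCP and whose axes are the flange's). Camera axes: x right, y down, z forward; pixel columns grow to the right and rows downward; lengths in mm; the calibration is good to about 2 mm. The wrist camera is an equidistant fisheye: a pixel r from the principal point sees the ray r / f radians off the axis. A picture is of the moment at which its call begins: read the wrist's pose just before it. calibration takes no time and is no camera call.
- ctrl.finish_job(): hands the job in; it is judged then, once.
Trained networks look in the newest picture that a camera, given by its name, has taken for a name from the list of things; names that differ only in an ending like _2 or _b are one class to them, and where a whole thing is asked for, a point or a joint stands for the part that bears it (a point fixed in the world has none). Each returns a list of dicts, best first, with "conf" (0 to 1); they miss things now and then, are a little off and sometimes report something else, mostly with a low value. They report only what shows in the picture. A call takes as long as a camera call.
- ctrl.search_frame(camera, query): "box" ([left, top, right, bottom] in pixels, round what is visible of it).
- ctrl.place_of(camera, query): "uv" ([column, row] in pixels: a listed point, or the origin of a listed thing).
The state is a dict: "time_s": time; "joints": joint angles; "dq": joint speeds; "tau": joint torques, N m; "eef_pos": TCP position; "ee_rot": TCP orientation; "force": force on the tool from outside, world axes, zero at the start; "wrist_torque": the same for the moment, N m; "grip_width": opening from 0.0 (shut) to 1.0 (fully open); "grip_force": force on a finger pad.
Only numpy, scipy, OpenCV 4.12 (cv2) and the standard library are available. Lean on these libraries where they do the work, as an engineer would, in place of code of your own. Each camera call takes 0.05 s, during which the arm holds its last target. There are 200 camera calls.

### The job

First tip both cartons over towards the robot, so that each lies on its side with its underside facing away from the robot, and see which one carries the round green stamp underneath. Then push the stamped carton, still lying, away from the robot until it sits centred across the yellow dispatch line, and leave the plain one lying well short of the line. Use the fingers only to push: never lift a carton, and leave everything else on the bench where it is.

Things in the scene. Friction and masses are not known exactly. Their poses are not given: they have to be found in the camera images.
- carton_stamped: Closed cardboard carton with a blue and yellow lid label, 70 (own x) x 90 (own y) x 100 mm tall (own z), about 0.25 kg. Origin: centre of its underside. Starts upright, own x pointing away from the robot within 0.25 rad. Has a round green and white tick stamp, 58 mm, on its underside, hidden while upright; else identical to the plain one; either may be on the left.
- carton_plain: Closed cardboard carton with a blue and yellow lid label, 70 (own x) x 90 (own y) x 100 mm tall (own z), about 0.25 kg. Origin: centre of its underside. Starts upright, own x pointing away from the robot within 0.25 rad. Its underside is bare; otherwise identical to the stamped one.
- carton_stamped_mid (a point): Centre of the stamped carton, 50 mm from its underside along own z; 35 mm above the bench when it lies on its near side. Pushed near the top of its far side towards the robot, the carton rocks over its lower near edge (35 mm before the origin), falls by itself past about 35 degrees and lies 70 mm high, lid towards the robot.
- carton_plain_mid (a point): Centre of the plain carton, 50 mm from its underside along own z. Pushed near the top of its far side towards the robot, the carton rocks over its lower near edge (35 mm before the origin), falls by itself past about 35 degrees and lies 70 mm high, lid towards the robot.
- dispatch_line: The dispatch line: a flat strip of yellow tape on the bench beyond the cartons, 30 mm wide (its own x) and 700 mm long (its own y), running left to right across the robot's front. Flat, nothing to bump into. Origin: centre of the strip; its x axis points away from the robot.
- loupe: Bystander: black folding loupe, 36 x 36 mm and 50 mm tall, standing between the two cartons. Origin: centre of its underside.
- marker: Bystander: yellow marker pen with a black cap, 130 mm long, 15 mm thick, lying. Origin: centre of its underside.
- ink_jar: Bystander: ink jar, 60 mm across, 75 mm tall. Origin: centre of its underside.
- tape_roll: Bystander: orange roll of tape lying flat, 90 mm across, 25 mm tall. Origin: centre of its underside.
- swatches: Bystander: stack of colour swatches, 50 x 120 x 18 mm, striped on top. Origin: centre of its underside.

How it is judged:
By the outcome, as a careful person would: the job done as asked, in the order asked, and still so for the second after the job is handed in, with the robot touching nothing.
It also fails if it takes over 64 s, if anything falls off the work surface, if the arm or the gripper's body presses on something with over 40 N, if the wrist force passes 120 N, or if a joint passes its speed limit or range.

## Working session

There is one attempt and no reset: what is moved stays moved. The work goes in short steps, Python scripts to look and compute and a tool call to move; the robot and the scene stay as the last step left them, time stands still between calls to the robot, and variables do not carry over. Pictures are saved under pics/ and viewed, at most 10 in all, crops included, and the job is handed in when it is done.

Besides the shell and the picture viewer there is one more tool, called after "Request:" as name(argument=value, ...), one argument or row to a line, values as JSON. send_rows: Moves the arm, as the interface text tells. Its arguments: {"type":"object","properties":{"targets":{"type":"array"},"grip":{"type":"number"},"squeeze":{"type":"number"}},"required":["targets"]}

```bash
mkdir -p pics; cat > h.py <<'E'
import numpy as np, cv2
from rig import ctrl
def cap(cam,fn=None):
    p,d=ctrl.capture(cam)
    if fn: cv2.imwrite('pics/'+fn,cv2.cvtColor(p,cv2.COLOR_RGB2BGR))
    return p,d
def cloud(cam,d):
    c=ctrl.calibration(cam); v,u=np.mgrid[:384,:512]
    P=np.stack([(u-c['cx'])/c['fx']*d,(v-c['cy'])/c['fy']*d,d,np.ones_like(d)],-1)
    W=(P@np.linalg.inv(np.array(c['view'])).T)[...,:3]; W[d==0]=np.nan
    return W
E
python3 - <<'E'
from h import *
for cam in ['scene','side']:
    p,d=cap(cam,cam+'0.png'); W=cloud(cam,d); np.save(cam+'W.npy',W)
    c=ctrl.calibration(cam); print(cam,np.linalg.inv(np.array(c['view']))[:3,3].round())
    for n in ['carton_plain','dispatch_line','loupe','marker','ink_jar','tape_roll','swatches']:
        for r in ctrl.search_frame(cam,n)[:2]:
            l,t,rr,b=[int(x) for x in r['box']]; w=W[t:b,l:rr].reshape(-1,3)
            w=w[w[:,2]>8] if n!='dispatch_line' else w
            m=np.nanpercentile(w,[2,50,98],axis=0).round().tolist() if len(w) else None
            print(n,round(r['conf'],2),[l,t,rr,b],m)
print(ctrl.sense())
E
```

```text
scene [1441.  111.  845.]
carton_plain 0.76 [170, 180, 209, 227] [[552.0, -224.0, 12.0], [613.0, -172.0, 81.0], [625.0, -131.0, 103.0]]
dispatch_line 0.68 [125, 235, 377, 273] [[628.0, -322.0, -3.0], [716.0, 14.0, 1.0], [796.0, 345.0, 4.0]]
loupe 0.49 [248, 195, 261, 219] [[537.0, -11.0, 12.0], [560.0, 5.0, 48.0], [571.0, 23.0, 53.0]]
marker 0.47 [362, 174, 375, 204] [[364.0, 349.0, 9.0], [420.0, 363.0, 14.0], [480.0, 374.0, 18.0]]
tape_roll 0.88 [129, 166, 158, 185] [[383.0, -424.0, 9.0], [428.0, -382.0, 22.0], [464.0, -339.0, 28.0]]
swatches 0.76 [96, 204, 139, 224] [[578.0, -464.0, 9.0], [608.0, -404.0, 18.0], [629.0, -347.0, 22.0]]
side [ 197. 1025.  895.]
carton_plain 0.74 [258, 154, 291, 194] [[544.0, -257.0, 11.0], [576.0, -146.0, 75.0], [621.0, -132.0, 104.0]]
dispatch_line 0.93 [157, 156, 265, 274] [[518.0, -318.0, -4.0], [712.0, 48.0, 2.0], [961.0, 262.0, 101.0]]
loupe 0.63 [254, 206, 271, 228] [[533.0, -14.0, 9.0], [548.0, 15.0, 39.0], [567.0, 22.0, 54.0]]
marker 0.75 [235, 317, 290, 338] [[359.0, 349.0, 9.0], [416.0, 364.0, 14.0], [477.0, 376.0, 18.0]]
ink_jar 0.97 [136, 
[... 387 characters left out ...]
2.0, 102.0]]
{'time_s': 0.8, 'joints': array([-1.43042739e+00,  3.12864647e-01,  1.49767189e+00,  2.32600363e-05,
        1.33100780e+00, -2.23401135e-01]), 'dq': array([ 0.00147706,  0.00107289,  0.00013496, -0.00149561,  0.00059299,
       -0.00061678]), 'tau': array([-3.54271069e-04, -4.12137222e+01, -2.59888172e+01, -1.46891066e-04,
        5.90381587e-04,  8.79791706e-07]), 'eef_pos': array([ 186.79078473, -490.66253224,  231.32286956]), 'ee_rot': array([2.46057380e-05, 9.83504967e-01, 1.80881119e-01, 1.02849507e-05]), 'force': array([ 1.09149241, -0.18545113, -0.46966778]), 'wrist_torque': array([0.02269561, 0.02833874, 0.05031457]), 'grip_force': 0.0, 'grip_width': 0.9991149364087695}
```

```bash
python3 - <<'E'
import numpy as np,cv2
a=cv2.imread('pics/scene0.png');cv2.imwrite('pics/s0.png',cv2.resize(a,(768,576)))
for cam in ['scene','side']:
    W=np.load(cam+'W.npy'); m=(W[...,2]>92)&(W[...,2]<112)&(W[...,0]>450)&(W[...,0]<700)
    n,l,s,c=cv2.connectedComponentsWithStats(m.astype(np.uint8))
    for i in range(1,n):
        if s[i,4]>100: print(cam,s[i],cv2.minAreaRect(W[l==i][:,:2].astype(np.float32)))
    p=cv2.imread(f'pics/{cam}0.png'); h=cv2.cvtColor(p,cv2.COLOR_BGR2HSV)
    y=(h[...,0]>18)&(h[...,0]<35)&(h[...,1]>110)&(abs(W[...,2])<8)&(W[...,0]>600)
    w=W[y][:,:2]; print(cam,'tape',len(w),cv2.minAreaRect(w.astype(np.float32)),np.percentile(w,[2,50,98],axis=0))
E
```

```text
scene [ 38 154  31  14 328] ((479.8810119628906, -655.9534912109375), (94.70584106445312, 59.22886276245117), 89.70785522460938)
scene [ 19 169  35  22 548] ((570.1774291992188, -654.9946899414062), (97.29971313476562, 93.15786743164062), 32.66863250732422)
scene [431 176  81  57 644] ((557.6039428710938, 599.2039184570312), (159.35397338867188, 212.30064392089844), 89.39817810058594)
scene [171 182  37  22 561] ((584.91552734375, -178.28590393066406), (90.85060119628906, 74.41602325439453), 81.65315246582031)
scene [  0 192  35  17 435] ((666.6392211914062, -655.1486206054688), (66.63066864013672, 97.47323608398438), 0.0006382906576618552)
scene [286 194  35  22 617] ((604.5173950195312, 149.71585083007812), (90.30120086669922, 74.57019805908203), 82.7843246459961)
scene tape 2116 ((796.756103515625, -211.60955810546875), (1127.2271728515625, 232.9968719482422), 86.45053100585938) [[ 689.77155869 -327.47801937]
 [ 715.74178399   28.05485699]
 [ 740.62254737  344.02966881]]
side [339  46  41  12 167] ((548.5733032226562, -1276.9559326171875), (34.12345886230469, 196.102783203125), 88
[... 291 characters left out ...]
13 155] ((478.39349365234375, -655.6080322265625), (96.49915313720703, 54.3885383605957), 89.68380737304688)
side [260 153  33  21 416] ((582.59130859375, -181.34107971191406), (97.4547348022461, 73.73159790039062), 81.89673614501953)
side [208 208  40  30 675] ((601.3184814453125, 146.78814697265625), (93.05809020996094, 73.02417755126953), 83.9145278930664)
side [ 77 318  54  66 138] ((657.6214599609375, 601.4617919921875), (158.8057403564453, 5.546513080596924), 87.75920867919922)
side tape 1192 ((712.6195068359375, -15.539581298828125), (656.3742065429688, 31.334835052490234), 87.41817474365234) [[ 690.45036631 -319.89443814]
 [ 714.93621023   59.24117113]
 [ 735.67175488  291.89030066]]
```

View pics/s0.png

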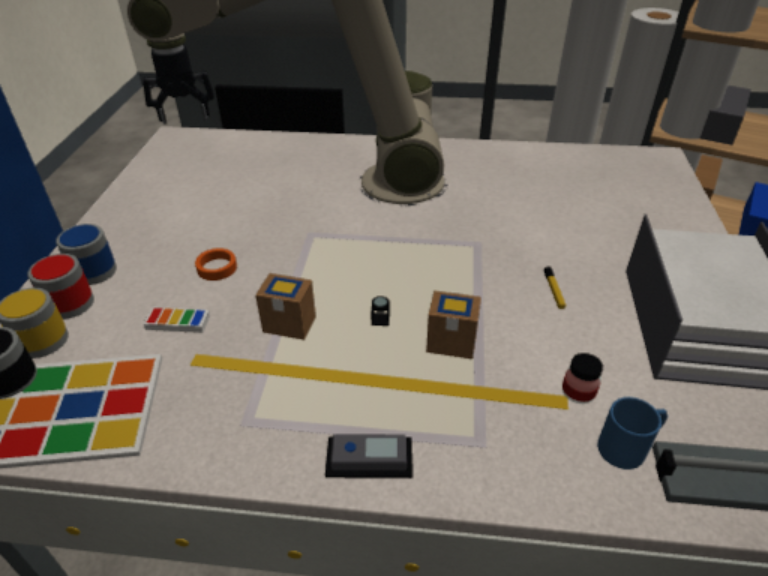

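The scene camera faces the robot. The cartons are at (287,305) and (453,322), with the loupe between them at (380,310) and the tape crossing at about row 380. Carton A is centred at about (583,-180) with yaw -0.145. Carton B is at about (603,148) with yaw -0.12. The line is at about x=713 with yaw -0.045. I'll start with A and go round behind it.

Request:
send_rows(
  targets=[
    {"offset": [3.2, 2.1, 0], "spin": -0.07},
    {"offset": [6.4, 4.2, 0], "spin": -0.14},
    {"offset": [9.6, 6.3, 0], "spin": -0.21},
    {"offset": [12.8, 8.4, 0], "spin": -0.28},
    {"offset": [16, 10.5, 0], "spin": -0.35},
    {"offset": [19.2, 12.6, 0], "spin": -0.42},
    {"offset": [22.4, 14.7, 0], "spin": -0.48},
    {"offset": [25.6, 16.8, 0], "spin": -0.51},
  ],
  grip=0.4,
)

```text
time_s: 1.47
eef_pos: [444.2, -321.3, 231.5]
ee_rot: [0.0, 0.997, -0.075, 0.0]
force: [0.4, -0.6, 1.1]
grip_width: 0.399
grip_force: 0.0
```

Request:
send_rows(
  targets=[
    {"offset": [3, 1.9, 0], "spin": 0},
    {"offset": [6, 3.8, 0], "spin": 0},
    {"offset": [9, 5.7, 0], "spin": 0},
    {"offset": [12, 7.6, 0], "spin": 0},
    {"offset": [15, 9.5, 0], "spin": 0},
    {"offset": [18, 11.4, 0], "spin": 0},
    {"offset": [21, 13.2, 0], "spin": 0},
    {"offset": [21, 13.2, 0], "spin": 0},
  ],
)

```text
time_s: 2.13
eef_pos: [656.2, -186.6, 229.7]
ee_rot: [-0.001, 0.997, -0.071, -0.0]
force: [-0.5, -0.3, -0.6]
grip_width: 0.401
grip_force: 0.0
```

Request:
send_rows(
  targets=[
    {"offset": [0, -0.1, -3], "spin": 0},
    {"offset": [0, -0.2, -6], "spin": 0},
    {"offset": [0, -0.3, -9], "spin": 0},
    {"offset": [0, -0.4, -12], "spin": 0},
    {"offset": [0, -0.4, -14.6], "spin": 0},
    {"offset": [0, -0.4, -14.6], "spin": 0},
  ],
)

```text
time_s: 2.63
eef_pos: [650.1, -193.7, 79.3]
ee_rot: [-0.002, 0.997, -0.073, -0.005]
force: [-0.5, 0.6, -0.7]
grip_width: 0.398
grip_force: 0.0
```

Request:
send_rows(
  targets=[
    {"offset": [-1, 0.15, 0], "spin": 0},
    {"offset": [-2, 0.3, 0], "spin": 0},
    {"offset": [-3, 0.45, 0], "spin": 0},
    {"offset": [-3.8, 0.55, 0], "spin": 0},
    {"offset": [-4.6, 0.65, 0], "spin": 0},
    {"offset": [-5.4, 0.8, 0], "spin": 0},
    {"offset": [-6.2, 0.9, 0], "spin": 0},
    {"offset": [-6.2, 0.9, 0], "spin": 0},
  ],
)

```text
time_s: 3.3
eef_pos: [590.6, -186.0, 87.4]
ee_rot: [0.0, 0.997, -0.073, 0.001]
force: [0.6, -0.6, 1.5]
grip_width: 0.404
grip_force: 0.0
```

```bash
python3 - <<'E'
from h import *
for cam in ['scene']:
    p,d=cap(cam,'a1.png'); W=cloud(cam,d)
    q=W[150:240,150:230]; m=(q[...,1]>-260)&(q[...,1]<-110)&(q[...,2]>8)&(q[...,0]<640)
    print(np.nanpercentile(q[m],[2,50,98],axis=0).round())
    cv2.imwrite('pics/a1c.png',cv2.resize(cv2.cvtColor(p[120:260,120:340],cv2.COLOR_RGB2BGR),None,fx=3,fy=3))
E
```

```text
[[ 532. -237.   35.]
 [ 598. -169.  139.]
 [ 628. -125.  261.]]
```

View pics/a1c.png

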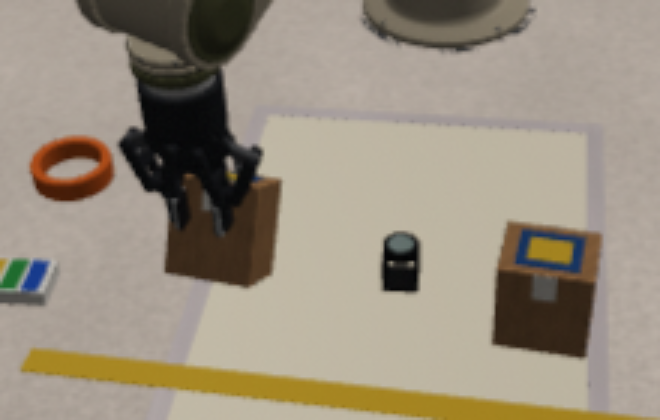

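The fingers are behind the carton at crop (200,200), and A is tilting towards the robot at (225,230). I'll keep pushing.

Request:
send_rows(
  targets=[
    {"offset": [-0.8, 0.1, 0], "spin": 0},
    {"offset": [-1.6, 0.2, 0], "spin": 0},
    {"offset": [-2.4, 0.35, 0], "spin": 0},
    {"offset": [-3.2, 0.45, 0], "spin": 0},
    {"offset": [-3.2, 0.45, 2], "spin": 0},
    {"offset": [-3.2, 0.45, 4], "spin": 0},
    {"offset": [-3.2, 0.45, 6], "spin": 0},
    {"offset": [-3.2, 0.45, 6], "spin": 0},
  ],
)

```text
time_s: 4.02
eef_pos: [560.8, -182.1, 150.1]
ee_rot: [0.002, 0.997, -0.073, 0.003]
force: [0.2, 0.6, 1.0]
grip_width: 0.401
grip_force: 0.0
```

```bash
python3 - <<'E'
from h import *
for cam in ['scene']:
    p,d=cap(cam,'a2.png'); W=cloud(cam,d)
    q=W[130:240,150:230]; m=(q[...,1]>-260)&(q[...,1]<-110)&(q[...,2]>8)&(q[...,0]<640)&(q[...,2]<80)
    print(np.nanpercentile(q[m],[2,50,98],axis=0).round())
    cv2.imwrite('pics/a2c.png',cv2.resize(cv2.cvtColor(p[120:260,120:340],cv2.COLOR_RGB2BGR),None,fx=3,fy=3))
E
```

```text
[[ 453. -212.   10.]
 [ 528. -158.   67.]
 [ 552. -116.   73.]]
```

View pics/a2c.png

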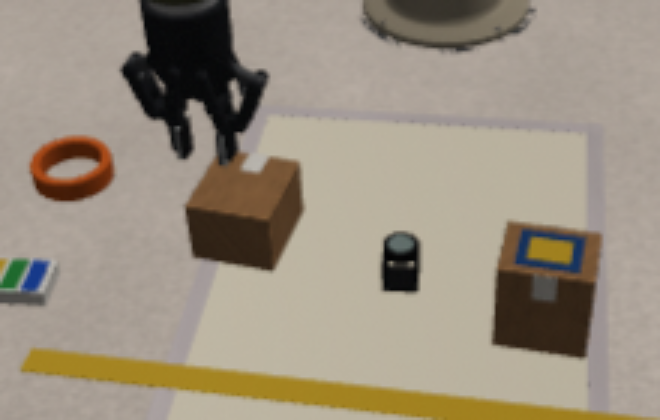

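A is lying with a bare underside at crop (235,235), so A is the plain one. Next I'll tip B.

Request:
send_rows(
  targets=[
    {"offset": [1.5, 2.5, 2], "spin": 0.01},
    {"offset": [3, 5.5, 4], "spin": 0.02},
    {"offset": [4.5, 8.8, 5], "spin": 0.02},
    {"offset": [6, 12.3, 5], "spin": 0.02},
    {"offset": [7.5, 15.8, 5], "spin": 0.02},
    {"offset": [9, 19.3, 5], "spin": 0.02},
    {"offset": [10.5, 22.8, 5], "spin": 0.02},
    {"offset": [11.8, 26.3, 5], "spin": 0.02},
  ],
)

```text
time_s: 4.73
eef_pos: [677.3, 83.8, 194.5]
ee_rot: [0.0, 0.998, -0.063, -0.001]
force: [0.5, 0.4, -0.1]
grip_width: 0.396
grip_force: 0.0
```

Request:
send_rows(
  targets=[
    {"offset": [0, 3, 0], "spin": 0},
    {"offset": [0, 5.8, 0], "spin": 0},
    {"offset": [0, 5.8, -3], "spin": 0},
    {"offset": [0, 5.8, -6], "spin": 0},
    {"offset": [0, 5.8, -9], "spin": 0},
    {"offset": [0, 5.8, -11.5], "spin": 0},
    {"offset": [0, 5.8, -11.5], "spin": 0},
  ],
)

```text
time_s: 5.32
eef_pos: [674.0, 139.8, 73.6]
ee_rot: [0.001, 0.998, -0.063, -0.005]
force: [-0.3, 0.0, -1.5]
grip_width: 0.4
grip_force: 0.0
```

Request:
send_rows(
  targets=[
    {"offset": [-1, 0.12, 0.3], "spin": 0},
    {"offset": [-2, 0.24, 0.3], "spin": 0},
    {"offset": [-3, 0.36, 0.3], "spin": 0},
    {"offset": [-3.8, 0.45, 0.3], "spin": 0},
    {"offset": [-4.6, 0.55, 0.3], "spin": 0},
    {"offset": [-5.4, 0.65, 0.3], "spin": 0},
    {"offset": [-6.2, 0.75, 0.3], "spin": 0},
  ],
)

```text
time_s: 5.9
eef_pos: [615.9, 147.3, 85.5]
ee_rot: [-0.0, 0.998, -0.063, 0.002]
force: [0.9, -0.4, 3.4]
grip_width: 0.397
grip_force: 1.2
```

Request:
send_rows(
  targets=[
    {"offset": [-0.8, 0.1, 0], "spin": 0},
    {"offset": [-1.6, 0.2, 0], "spin": 0},
    {"offset": [-2.4, 0.3, 0], "spin": 0},
    {"offset": [-3.3, 0.4, 0], "spin": 0},
    {"offset": [-3.3, 0.4, 2], "spin": 0},
    {"offset": [-3.3, 0.4, 4], "spin": 0},
    {"offset": [-3.3, 0.4, 7], "spin": 0},
    {"offset": [-3.3, 0.4, 9], "spin": 0},
  ],
)

```text
time_s: 6.57
eef_pos: [582.6, 151.4, 177.2]
ee_rot: [-0.0, 0.998, -0.063, 0.002]
force: [-0.5, -0.0, 0.1]
grip_width: 0.4
grip_force: 0.0
```

```bash
cat >> h.py <<'E'
def top(W,ylo,yhi):
    m=(W[...,2]>62)&(W[...,2]<80)&(W[...,0]>380)&(W[...,0]<800)&(W[...,1]>ylo)&(W[...,1]<yhi)
    n,l,s,c=cv2.connectedComponentsWithStats(m.astype(np.uint8))
    i=1+np.argmax(s[1:,4]); w=W[l==i]
    return s[i].tolist(),cv2.minAreaRect(w[:,:2].astype(np.float32))
E
python3 - <<'E'
from h import *
for cam in ['scene','side']:
    p,d=cap(cam,cam+'_b1.png'); W=cloud(cam,d)
    print(cam,'A',top(W,-300,-60)); print(cam,'B',top(W,50,280))
    if cam=='scene': cv2.imwrite('pics/b1c.png',cv2.resize(cv2.cvtColor(p[100:260,120:340],cv2.COLOR_RGB2BGR),None,fx=3,fy=3))
E
```

```text
scene A ([182, 170, 38, 25, 666], ((496.821533203125, -164.9177703857422), (91.62007904052734, 107.25285339355469), 81.510498046875))
scene B ([289, 179, 34, 28, 717], ((514.17333984375, 159.60989379882812), (89.79031372070312, 104.50434875488281), 83.73648071289062))
side A ([281, 167, 41, 25, 612], ((495.007080078125, -166.914794921875), (98.92570495605469, 101.27653503417969), 81.02323913574219))
side B ([233, 226, 50, 35, 1009], ((512.218505859375, 156.043212890625), (95.69914245605469, 101.39382934570312), 84.3251953125))
```

View pics/b1c.png

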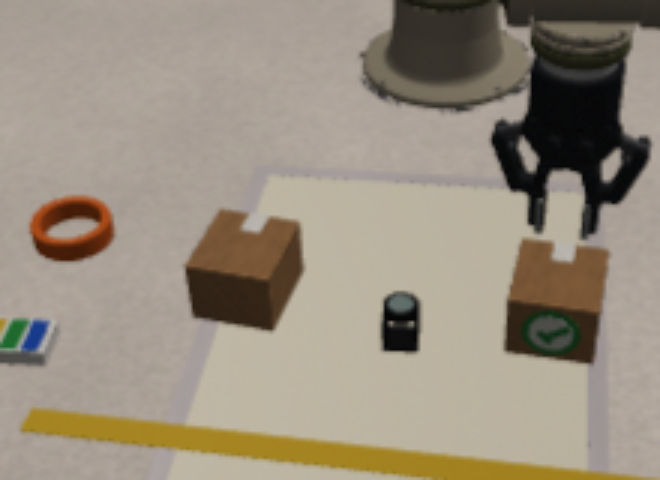

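B carries the green stamp at crop (550,332) and lies at (513,158) with yaw about -0.105. At that y the line is at x≈720, so the push is about 206 mm. I'll move over to the near side, behind the lid.

Request:
send_rows(
  targets=[
    {"offset": [-3, 0.3, 0], "spin": 0},
    {"offset": [-6, 0.6, 0], "spin": 0},
    {"offset": [-9, 0.9, 0], "spin": 0},
    {"offset": [-12, 1.2, 0], "spin": 0},
    {"offset": [-15, 1.5, 0], "spin": 0.02},
    {"offset": [-17, 1.7, 0], "spin": 0.02},
    {"offset": [-17, 1.7, -2], "spin": 0.02},
    {"offset": [-17, 1.7, -5], "spin": 0.02},
  ],
  grip=0.6,
)

```text
time_s: 7.33
eef_pos: [412.7, 168.8, 125.2]
ee_rot: [-0.001, 0.999, -0.053, 0.003]
force: [1.7, 0.1, 0.1]
grip_width: 0.601
grip_force: 0.0
```

Request:
send_rows(
  targets=[
    {"offset": [0, 0, -3], "spin": 0},
    {"offset": [0, 0, -5.5], "spin": 0},
    {"offset": [0, 0, -7.5], "spin": 0},
    {"offset": [0, 0, -9], "spin": 0},
    {"offset": [0, 0, -9.7], "spin": 0},
    {"offset": [0, 0, -9.7], "spin": 0},
    {"offset": [0, 0, -9.7], "spin": 0},
  ],
)

```text
time_s: 7.92
eef_pos: [412.2, 168.4, 26.8]
ee_rot: [-0.0, 0.999, -0.053, 0.0]
force: [0.0, -0.0, 1.3]
grip_width: 0.6
grip_force: 0.0
```

Request:
send_rows(
  targets=[
    {"offset": [0.8, -0.08, 0], "spin": 0},
    {"offset": [1.6, -0.16, 0], "spin": 0},
    {"offset": [2.4, -0.24, 0], "spin": 0},
    {"offset": [3.2, -0.33, 0], "spin": 0},
    {"offset": [4, -0.42, 0], "spin": 0},
    {"offset": [4.8, -0.5, 0], "spin": 0},
    {"offset": [5.6, -0.58, 0], "spin": 0},
    {"offset": [6.4, -0.66, 0], "spin": 0},
  ],
)

```text
time_s: 8.58
eef_pos: [476.3, 161.6, 26.2]
ee_rot: [0.0, 0.999, -0.053, -0.0]
force: [-2.8, 0.8, 0.5]
grip_width: 0.604
grip_force: 0.0
```

Request:
send_rows(
  targets=[
    {"offset": [0.8, -0.08, 0], "spin": 0},
    {"offset": [1.6, -0.16, 0], "spin": 0.005},
    {"offset": [2.4, -0.23, 0], "spin": 0.01},
    {"offset": [3.2, -0.31, 0], "spin": 0.015},
    {"offset": [4, -0.38, 0], "spin": 0.02},
    {"offset": [4.8, -0.45, 0], "spin": 0.025},
    {"offset": [5.6, -0.52, 0], "spin": 0.03},
    {"offset": [6.4, -0.58, 0], "spin": 0.035},
  ],
)

```text
time_s: 9.25
eef_pos: [540.6, 155.9, 26.3]
ee_rot: [0.0, 0.999, -0.035, -0.0]
force: [-1.8, 0.2, 0.3]
grip_width: 0.602
grip_force: 0.0
```

Request:
send_rows(
  targets=[
    {"offset": [0.8, -0.06, 0], "spin": 0.005},
    {"offset": [1.6, -0.12, 0], "spin": 0.01},
    {"offset": [2.4, -0.17, 0], "spin": 0.015},
    {"offset": [3.2, -0.22, 0], "spin": 0.02},
    {"offset": [4, -0.27, 0], "spin": 0.025},
    {"offset": [4.8, -0.31, 0], "spin": 0.025},
    {"offset": [5.4, -0.34, 0], "spin": 0.025},
    {"offset": [5.4, -0.34, 0], "spin": 0.025},
  ],
)

```text
time_s: 9.92
eef_pos: [595.1, 152.3, 26.3]
ee_rot: [-0.0, 1.0, -0.023, 0.001]
force: [0.0, -0.3, 0.0]
grip_width: 0.601
grip_force: 0.0
```

```bash
python3 - <<'E'
from h import *
for cam in ['scene','side']:
    p,d=cap(cam,cam+'_b2.png'); W=cloud(cam,d)
    print(cam,'B',top(W,50,280))
    q=(W[...,2]>15)&(W[...,2]<66)&(W[...,0]>560)&(W[...,1]>80)&(W[...,1]<200)
    print(np.percentile(W[q],[50,90,97],axis=0)[:,0])
E
```

```text
scene B ([285, 207, 40, 36, 974], ((655.80810546875, 156.1007080078125), (103.5945053100586, 113.25660705566406), 88.28949737548828))
[707.940947   710.63950047 880.10947189]
side B ([185, 211, 36, 32, 653], ((650.2526245117188, 153.11964416503906), (97.81841278076172, 120.4050064086914), 83.47289276123047))
[638.5966168  697.5752057  708.36785034]
```

Request:
send_rows(
  targets=[
    {"offset": [0.7, -0.03, 0], "spin": 0},
    {"offset": [1.4, -0.06, 0], "spin": 0},
    {"offset": [2.1, -0.09, 0], "spin": 0},
    {"offset": [2.8, -0.12, 0], "spin": 0},
    {"offset": [3.5, -0.15, 0], "spin": 0},
    {"offset": [4.2, -0.18, 0], "spin": 0},
    {"offset": [4.8, -0.2, 0], "spin": 0},
    {"offset": [5.4, -0.22, 0], "spin": 0},
  ],
)

```text
time_s: 10.68
eef_pos: [648.4, 150.3, 26.2]
ee_rot: [-0.0, 1.0, -0.023, -0.0]
force: [-1.9, 0.3, 0.2]
grip_width: 0.598
grip_force: 0.0
```

Request:
send_rows(
  targets=[
    {"offset": [0.3, 0, 0], "spin": 0},
    {"offset": [0.5, 0, 0], "spin": 0},
    {"offset": [0.5, 0, 0], "spin": 0},
    {"offset": [-1, 0, 0], "spin": 0},
    {"offset": [-3, 0.1, 0], "spin": 0},
    {"offset": [-6, 0.3, 0], "spin": 0},
    {"offset": [-9, 0.4, 0], "spin": 0},
    {"offset": [-12, 0.5, 0], "spin": 0},
  ],
)

```text
time_s: 11.35
eef_pos: [526.5, 155.4, 26.5]
ee_rot: [-0.0, 1.0, -0.023, 0.001]
force: [0.6, -0.8, 0.6]
grip_width: 0.6
grip_force: 0.0
```

```bash
cat > m.py <<'E'
from h import *
import sys
for cam in ['scene','side']:
    p,d=cap(cam,cam+sys.argv[1]+'.png'); W=cloud(cam,d)
    print(cam,'B',top(W,50,280)); print(cam,'A',top(W,-300,-60))
    q=(W[...,2]>15)&(W[...,2]<66)&(W[...,0]>620)&(W[...,0]<800)&(W[...,1]>80)&(W[...,1]<200)
    print(np.percentile(W[q],[50,90,97],axis=0)[:,0])
    h=cv2.cvtColor(p,cv2.COLOR_RGB2HSV)
    y=(h[...,0]>18)&(h[...,0]<35)&(h[...,1]>110)&(abs(W[...,2])<8)&(W[...,0]>670)&(W[...,0]<750)&(abs(W[...,1])<340)
    w=W[y]; k=np.polyfit(w[:,1],w[:,0],1); print('line',k,np.polyval(k,147))
    if cam=='scene': cv2.imwrite('pics/fin%s.png'%sys.argv[1],cv2.resize(cv2.cvtColor(p[90:280,80:400],cv2.COLOR_RGB2BGR),None,fx=2.4,fy=2.4))
E
python3 m.py 3
```

```text
scene B ([283, 226, 37, 33, 1046], ((716.2652587890625, 148.87062072753906), (90.05072021484375, 103.88776397705078), 87.33602142333984))
scene A ([182, 170, 38, 25, 658], ((497.827880859375, -165.32431030273438), (93.16943359375, 103.93437957763672), 80.83283996582031))
[765.73560532 767.7655615  768.55272347]
line [4.72159270e-02 7.14671866e+02] 721.6126070935265
side B ([166, 206, 49, 31, 879], ((713.9583740234375, 147.23040771484375), (94.9533920288086, 103.73867797851562), 88.11995697021484))
side A ([292, 171, 30, 22, 350], ((472.44818115234375, -163.70526123046875), (96.2574234008789, 61.39982986450195), 78.64031982421875))
[689.05908522 749.82031203 760.85348706]
line [4.02776508e-02 7.13860524e+02] 719.7813391208855
```

View pics/fin3.png

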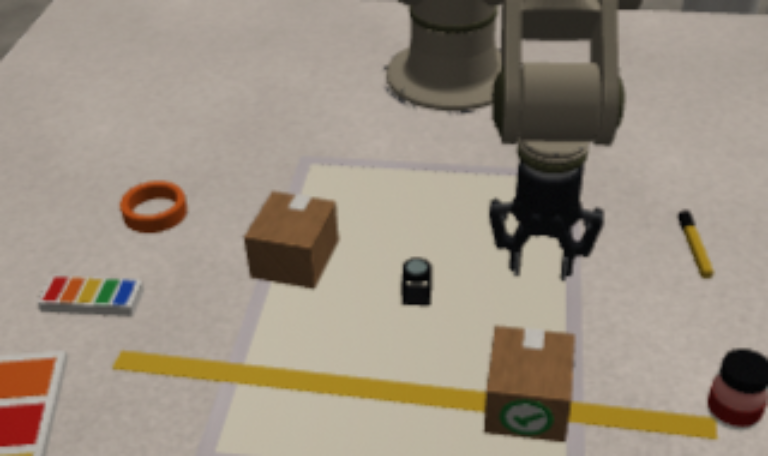

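The stamped carton sits across the line at (530,383). It is centred at x≈716 and the line there is at about 720.5, so I'll nudge it 4 mm further and back off.

Request:
send_rows(
  targets=[
    {"offset": [3, -0.1, 0], "spin": 0},
    {"offset": [6, -0.3, 0], "spin": 0},
    {"offset": [9, -0.4, 0], "spin": 0},
    {"offset": [11, -0.5, 0], "spin": 0},
    {"offset": [12, -0.5, 0], "spin": 0},
    {"offset": [12.4, -0.5, 0], "spin": 0},
    {"offset": [12.8, -0.5, 0], "spin": 0},
    {"offset": [13.1, -0.5, 0], "spin": 0},
  ],
)

```text
time_s: 12.12
eef_pos: [658.5, 150.4, 26.2]
ee_rot: [0.0, 1.0, -0.023, -0.0]
force: [-1.6, 0.1, 0.0]
grip_width: 0.599
grip_force: 0.0
```

Request:
send_rows(
  targets=[
    {"offset": [0, 0, 0], "spin": 0},
    {"offset": [0, 0, 0], "spin": 0},
    {"offset": [-1, 0, 0], "spin": 0},
    {"offset": [-3, 0, 0], "spin": 0},
    {"offset": [-6, 0.2, 0], "spin": 0},
    {"offset": [-9, 0.3, 0], "spin": 0},
    {"offset": [-12, 0.5, 2], "spin": 0},
    {"offset": [-15, 0.5, 5], "spin": 0},
  ],
)

```text
time_s: 12.78
eef_pos: [506.0, 155.4, 74.3]
ee_rot: [0.0, 1.0, -0.023, -0.002]
force: [0.2, 0.3, 1.7]
grip_width: 0.602
grip_force: 0.0
```

Request:
send_rows(
  targets=[
    {"offset": [-2, 0, 3], "spin": 0},
    {"offset": [-3, 0, 6], "spin": 0},
    {"offset": [-3, 0, 9], "spin": 0},
    {"offset": [-3, 0, 9], "spin": 0},
    {"offset": [-3, 0, 9], "spin": 0},
  ],
)

```text
time_s: 13.2
eef_pos: [479.7, 155.5, 167.3]
ee_rot: [-0.0, 1.0, -0.023, 0.002]
force: [0.6, -0.6, -0.5]
grip_width: 0.602
grip_force: 0.0
```

```bash
python3 m.py 4
```

```text
scene B ([283, 227, 37, 34, 1059], ((722.0536499023438, 149.2641143798828), (90.06961059570312, 104.9888687133789), 87.4303970336914))
scene A ([182, 170, 38, 26, 650], ((496.6275634765625, -164.44647216796875), (92.35198974609375, 105.74658203125), 81.33985900878906))
[771.2534028  773.2392514  774.11149534]
line [4.75538848e-02 7.14584940e+02] 721.5753610675229
side B ([165, 206, 48, 31, 871], ((719.5609741210938, 145.52972412109375), (96.80146026611328, 104.24006652832031), 88.26216888427734))
side A ([287, 167, 35, 26, 553], ((493.5173645019531, -167.91331481933594), (100.55966186523438, 99.0278549194336), 82.00402069091797))
[694.11754344 755.75306843 765.77918624]
line [4.37714010e-02 7.13067157e+02] 719.5015529526532
```

The stamped carton is centred on the line to within about a millimetre in both cameras.

```bash
python3 -c "
from rig import ctrl
print(ctrl.finish_job())"
```

```text
the job is handed in; nothing more can be done
None
```

I tipped both cartons over towards the robot, pushed the stamped one (the left carton) until it was centred on the dispatch line to within about 1 mm, left the plain one lying about 22 cm short of the line, and handed the job in at about 13 s.

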